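Clear the balance pan and put the sample on it

TASK

The sample pot is to be weighed, but somebody left the dropper bottle on the balance. First take the dropper bottle off and stand it upright on the bench, clear of the balance; then set the sample pot gently upright in the middle of the empty pan. Leave the spice jar and the timer where they are, and do not press hard on the balance.

Things in the scene. Friction and masses are not known exactly. Their poses are not given: they have to be found in the camera images.
- pan_balance: low laboratory balance fixed on the bench, to the left of the middle; white and grey housing 200 (its x) x 170 (its y) mm, 62 mm high; its display strip is on its -x side, towards the robot. Origin: centre of its underside on the bench; z up
- pan_centre (a point): centre of the top face of the balance's flat round steel pan (120 mm diameter, level, no rim), 78 mm above the bench, 20 mm from the balance's origin along the balance's +x
- dropper_bottle_mid (a point): small dropper bottle with a rubber bulb, 102 mm high, standing upright on the pan within about 20 mm of its centre at the start. Round body 33 mm across from the foot up to 62 mm, shoulder to 70 mm, collar 24 mm across to 77 mm, then the bulb 13 mm across up to 102 mm (all heights above its foot); about 70 g. This point is on its axis, half-way up (51 mm above its foot); z up along the axis. Any grasp yaw will do
- sample_pot_mid (a point): the sample pot: squat round pot with a wide screw cap, 61 mm high, body 40 mm across up to 35 mm, cap 48 mm across above that; about 70 g; standing on the bench in front of or to the right of the middle. It is the only such pot near the balance (some more stand far to the left, on the other bench: not those). This point is on its axis, half-way up (30.5 mm above its foot); z up. Any grasp yaw will do
- spice_jar_mid (a point): bystander: spice jar, taller than the sample pot, 47 mm across, 97 mm high, on the bench; it and the sample pot may have exchanged places. Point on its axis, half-way up
- timer_mid (a point): bystander: small timer lying on the bench at the right, 63 x 69 x 20 mm; point at its centre (9 mm above the bench). Not listed, and fixed in place: a round grey bowl 220 mm across and 103 mm high, its middle at x 0.66, y 0.02 m; a lidded tub, a roll of tape, a notebook and packages stand further back. The bench top in front of the robot is free and level at z = 0; its front edge runs from x 0.40, y -0.10 to x 0.60, y -0.45 m

How it is judged:
By the outcome, as a careful person would: the job done as asked, in the order asked, and still so for the second after the job is handed in, with the robot touching nothing.
It also fails if it takes over 58 s, if anything falls off the work surface, if the arm or the gripper's body presses on something with over 40 N, if the wrist force passes 120 N, or if a joint passes its speed limit or range.

ROBOT

A 6-joint arm with a two-finger parallel gripper is mounted at the origin on a cart in front of the work surface, level with it; the furniture and walls round the work are solid. World frame = base frame: x ahead of the robot, y to its left, z up, the work surface at z = 0. Lengths are in m, angles in rad, forces in N, time in s.
With the tool pointing down it reaches from about 0.35 to 0.875 m from the base axis. Payload 4.2 kg.
Tool frame: the origin (TCP) lies midway between the tips of the shut fingers; the grasp point (between the pads) lies 19 mm behind it; z points along the fingers, y is the direction in which the jaws open and shut (so a half turn about z gives the same grasp; the last joint's range is limited). The gripper opens to 87 mm and grips with 3 to 60 N. Pads are 19 mm wide; open, the fingers measure 117 mm over their backs; the gripper's body (75 mm by 190 mm) begins 51 mm behind the grasp point.
Start: joints at [-0.929, 0.385, 0.008, 0, -1.194, -0.259], TCP at [0.233, -0.58, 0.223] pointing down, gripper open.
Joint ranges: [-3.14, 3.14], [-1.21, 2.06], [-1.07, 1.41], [-3.16, 2.05], [-2.99, -0.16], [-3.1, 3.1]. Speed limits (rad/s): [2.79, 2.79, 3.14, 3.14, 3.14, 3.14].

INTERFACE

Orientations are given as a 3x3 rotation matrix whose columns are the frame's x, y, z axes.
In Python, from plant import bot, jaws, solver, observe, cams gives the robot as it stands. Calls block until the motion is done:
- bot.move_to(position, orientation): joint-space move of the TCP to a pose.
- bot.servo_line(position, speed=0.15, ori=None, threshold=None): straight line of the TCP; ori=None keeps the orientation; speed is the mean speed in m/s. With threshold (N) it stops when the force on the tool has changed by that much, and returns True; else False.
- bot.move_joints(angles): joint-space move.
- jaws.gripper_to(opening): opening from 0.0 (shut) to 1.0 (fully open); the grip force is fixed at half the most; returns when the fingers have stopped.
- bot.sleep(seconds).
- solver.ik(position, orientation): joint angles nearest the present ones, or None.
- observe(): the state.
- cams.snapshot(name): name is "side" or "top"; returns a dict with "frame" (384x512x3 uint8, blue, green, red), "K" (3x3 intrinsics, pixels), "extrinsics" (4x4, takes a point from camera to world coordinates). Camera axes: x right, y up, looking along -z (the intrinsics and any distortion apply to the point x, -y, -z); pixel columns grow to the right and rows downward; lengths in m; the calibration is good to about 2 mm. A picture is of the moment at which its call begins. There is no depth.
A pose or a line that the arm cannot do raises bot.PlanningError and nothing moves.
- bot.close_job(): hands the job in, once; it reports no verdict.
The state is a dict: "time": time; "q": joint angles; "joint_velocities": joint speeds; "joint_efforts": joint torques, N m; "tcp_pos": TCP position; "eef_rot": TCP orientation; "contact_force": force on the tool from outside, world axes, zero at the start; "torque": the same for the moment, N m; "grip_width": opening from 0.0 (shut) to 1.0 (fully open).
Only numpy, scipy, OpenCV 4.12 (cv2) and the standard library are available. Lean on these libraries where they do the work, as an engineer would, in place of code of your own. Each camera call takes 0.05 s, during which the arm holds its last target. There are 200 camera calls.

## Working session

There is one attempt and no reset: what is moved stays moved. The work goes in short steps, each a Python script; the robot and the scene stay as the last script left them, time stands still between calls to the robot, and variables do not carry over. Pictures are saved under pics/ and viewed, about 8 in all and at most 12, crops included, and the job is handed in when it is done.

```bash
mkdir -p pics; ls
python3 - <<'E'
from plant import bot,jaws,solver,observe,cams
import cv2,numpy as np
np.set_printoptions(precision=4,suppress=True)
for n in("side","top"):
    s=cams.snapshot(n);cv2.imwrite(f"pics/{n}0.png",s["frame"]);print(n,s["K"],s["extrinsics"],[k for k in s])
print(observe())
E
```

```text
pics
side [[363.6316   0.     249.8729]
 [  0.     363.6316 188.8645]
 [  0.       0.       1.    ]] [[-0.9935  0.0672 -0.092   0.4521]
 [-0.1138 -0.559   0.8213  0.6876]
 [ 0.0037  0.8265  0.563   0.5967]
 [ 0.      0.      0.      1.    ]] ['frame', 'K', 'extrinsics']
top [[399.3298   0.     254.0728]
 [  0.     399.3298 192.8672]
 [  0.       0.       1.    ]] [[-0.0109  0.9975 -0.0699  0.4449]
 [-0.9997 -0.0123 -0.0201 -0.0074]
 [-0.0209  0.0696  0.9974  1.2202]
 [ 0.      0.      0.      1.    ]] ['frame', 'K', 'extrinsics']
{'time': 0.1, 'q': array([-0.9294,  0.3855,  0.0068, -0.0004, -1.194 , -0.2586]), 'joint_velocities': array([ 0.0004, -0.0013,  0.0038,  0.0004, -0.0003, -0.002 ]), 'joint_efforts': array([ -0.0002, -39.1691,  18.7933,   4.2319,   0.0134,  -0.0001]), 'tcp_pos': array([ 0.2333, -0.5793,  0.2216]), 'eef_rot': array([[-0.9277, -0.3734, -0.0008],
       [-0.3734,  0.9277,  0.0018],
       [ 0.0001,  0.002 , -1.    ]]), 'contact_force': array([ 0.104 ,  0.4719, -0.689 ]), 'torque': array([0.0254, 0.0456, 0.0207]), 'grip_width': 0.9992078469202162}
```

View pics/side0.png

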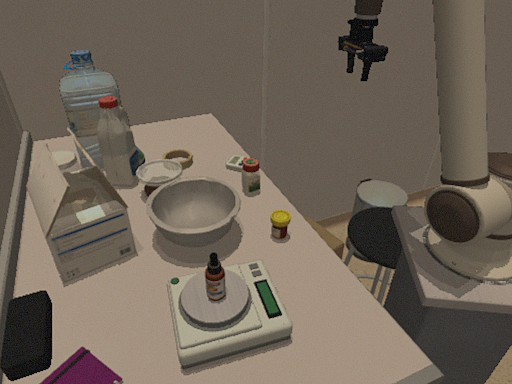

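View pics/top0.png

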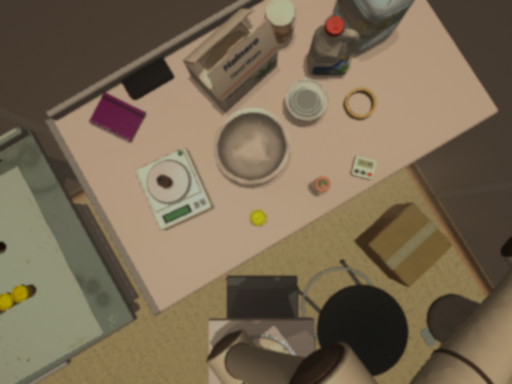

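Side view: dropper bottle is at about (215,278) on the pan (centre ~(215,297)), yellow-capped pot at (280,223), jar at (251,176) and timer at (237,162). Top view: pan is at (168,182), bottle at (164,181), pot at (258,218), jar at (320,185) and timer at (364,167).

```bash
cat > h.py <<'E'
import cv2,numpy as np
np.set_printoptions(precision=4,suppress=True)
def ray(s,uv):
    E=s["extrinsics"];d=np.linalg.inv(s["K"])@[uv[0],uv[1],1.]
    return E[:3,3],E[:3,:3]@(d*[1,-1,-1])
def onz(s,uv,z):
    o,d=ray(s,uv);return o+d*(z-o[2])/d[2]
def proj(s,p):
    E=s["extrinsics"];c=E[:3,:3].T@(np.asarray(p)-E[:3,3]);c=s["K"]@(c*[1,-1,-1]);return c[:2]/c[2]
def tri(a,ua,b,ub):
    o,d=ray(a,ua);p,e=ray(b,ub)
    t=np.linalg.lstsq(np.c_[d,-e],p-o,rcond=None)[0]
    A,B=o+d*t[0],p+e*t[1];return (A+B)/2,np.linalg.norm(A-B)
def blob(s,lo,hi,roi):
    """largest HSV blob in roi (x0,y0,x1,y1): centroid, bbox, area"""
    x0,y0,x1,y1=roi;m=cv2.inRange(cv2.cvtColor(s["frame"][y0:y1,x0:x1],cv2.COLOR_BGR2HSV),np.array(lo),np.array(hi))
    n,l,st,c=cv2.connectedComponentsWithStats(m);i=1+np.argmax(st[1:,4])
    return c[i]+[x0,y0],st[i]+[x0,y0,0,0,0]
E
python3 - <<'E'
from h import *
from plant import cams
S=cams.snapshot("side");T=cams.snapshot("top")
for s,r,n in((S,(265,200,300,245),"side"),(T,(240,200,275,235),"top")):
    c,b=blob(s,(22,140,90),(38,255,255),r);print("cap",n,c,b,onz(s,c,.061 if n=="top" else .048))
for s,r,n in((S,(195,245,235,305),"side"),(T,(152,170,178,195),"top")):
    c,b=blob(s,(0,0,0),(180,255,80),r);print("dark",n,c,b)
a=cv2.resize(S["frame"][245:365,160:300],None,fx=4,fy=4,interpolation=cv2.INTER_CUBIC)
b=cv2.resize(T["frame"][145:235,130:216],None,fx=5,fy=5,interpolation=cv2.INTER_CUBIC)[:,:240*2]
cv2.imwrite("pics/cs.png",a);cv2.imwrite("pics/ct.png",b)
E
```

```text
cap side [279.9513 217.4719] [271 210  20  16 267] [ 0.4561 -0.0002  0.048 ]
cap top [257.5789 217.3541] [250 210  16  16 209] [0.4548 0.0065 0.061 ]
dark side [213.8904 268.5337] [205 252  20  36 356]
dark top [164.2411 181.1071] [158 176  14  11 112]
```

View pics/cs.png

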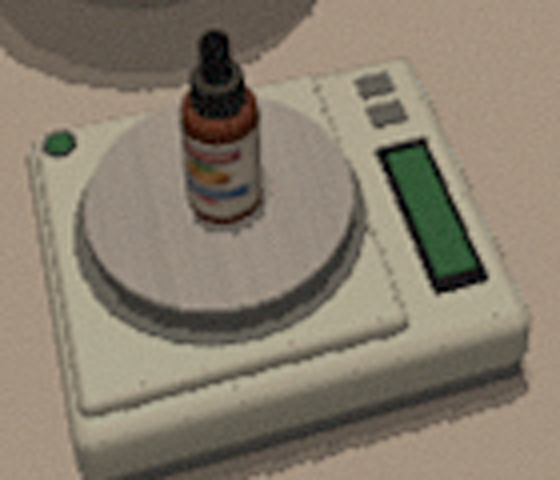

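View pics/ct.png

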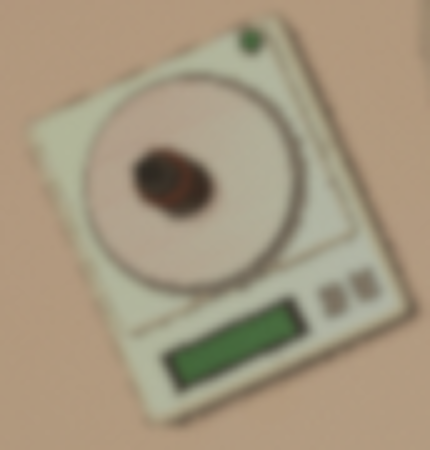

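Side crop: pan top-face edge runs through (80,210), (358,190), (215,310), with the bottle's bulb tip at (213,35) and foot at (227,220). Top crop: pan rim is at x 84–300, y 75–292, with the bulb near (155,172).

Run:
```python
from h import *
from plant import cams
S=cams.snapshot("side");T=cams.snapshot("top")
fs=lambda p:((p[0]+.5)/4-.5+160,(p[1]+.5)/4-.5+245)
ft=lambda p:((p[0]+.5)/5-.5+130,(p[1]+.5)/5-.5+145)
def circ(P):
    P=np.array(P);A=np.c_[2*P[:,:2],np.ones(len(P))];x=np.linalg.lstsq(A,(P[:,:2]**2).sum(1),rcond=None)[0]
    return x[:2],2*np.sqrt(x[2]+x[0]**2+x[1]**2)
print("pan side",circ([onz(S,fs(p),.078) for p in [(80,210),(358,190),(215,310),(105,265),(325,270),(118,137),(325,135)]]))
print("pan top",circ([onz(T,ft(p),.078) for p in [(84,185),(300,175),(190,75),(195,291),(115,105),(270,105),(110,255),(280,245)]]))
print("bulb tip",onz(S,fs((213,35)),.18),onz(T,ft((156,171)),.18),tri(S,fs((213,35)),T,ft((156,171))))
print("collar/shoulder side axis",onz(S,fs((216,90)),.078+.077))
f=onz(S,fs((227,221)),.078);v=f-S["extrinsics"][:3,3];v[2]=0;print("foot centre",f+.0165*v/np.linalg.norm(v))
# pot: cap triangulated; foot
print("cap tri",tri(S,(280,215),T,(257.6,217.4)))
# balance display dir & corners (top), housing z=.062
for p in[(30,125),(275,15),(415,310),(155,420)]:print("corner",onz(T,ft(p),.06))
print("jar",onz(T,(319,186),.09),"jar side",onz(S,(250.5,163),.09),"timer",onz(T,(364,167),.02))
```

```text
pan side (array([0.5615, 0.2672]), np.float64(0.12022486487445415))
pan top (array([0.5623, 0.2638]), np.float64(0.12599348795665952))
bulb tip [0.5585 0.2705 0.18  ] [0.5579 0.2586 0.18  ] (array([0.5599, 0.2611, 0.1706]), np.float64(0.001966658127261815))
collar/shoulder side axis [0.5574 0.2766 0.155 ]
foot centre [0.5599 0.2644 0.078 ]
cap tri (array([0.4555, 0.0065, 0.0608]), np.float64(0.001611151349658464))
corner [0.5991 0.3639 0.06  ]
corner [0.6624 0.2193 0.06  ]
corner [0.4876 0.1372 0.06  ]
corner [0.4253 0.289  0.06  ]
jar [ 0.5413 -0.1687  0.09  ] jar side [ 0.5477 -0.1781  0.09  ] timer [ 0.6029 -0.315   0.02  ]
```

Measured points match what they should be: the pan fits a 120–126 mm circle, the pot cap is at z 0.061, and the housing has the right size with a yaw of about 24°. I'll take pan centre (0.562, 0.265), bottle (0.559, 0.262) and pot (0.455, 0.006), and grasp the bottle now.

```bash
cat >> h.py <<'E'
def down(a=0.):
    c,s=np.cos(a),np.sin(a);return np.array([[-c,-s,0],[-s,c,0],[0,0,-1.]])
E
python3 - <<'E'
from h import *
from plant import bot,jaws,observe,cams
p=np.array([.559,.262])
bot.move_to([*p,.24],down())
bot.servo_line([*p,.078+.056-.019],speed=.1,threshold=6) and print("STOPPED")
jaws.gripper_to(0.2)
o=observe();print(o["time"],o["tcp_pos"],o["grip_width"]*87,o["contact_force"])
bot.servo_line([*p,.22],speed=.1)
o=observe();print(o["time"],o["tcp_pos"],o["grip_width"]*87,o["contact_force"])
S=cams.snapshot("side");T=cams.snapshot("top")
cv2.imwrite("pics/g1.png",np.hstack([cv2.resize(S["frame"][130:330,130:330],(400,400)),cv2.resize(T["frame"][100:300,90:290],(400,400))]))
E
```

```text
5.8083 [0.559  0.2621 0.115 ] 32.37786415472042 [-0.0302  0.7374 -0.0502]
7.0083 [0.5586 0.2618 0.2191] 32.05184933993881 [ 1.2556 -0.4169 -0.971 ]
```

View pics/g1.png

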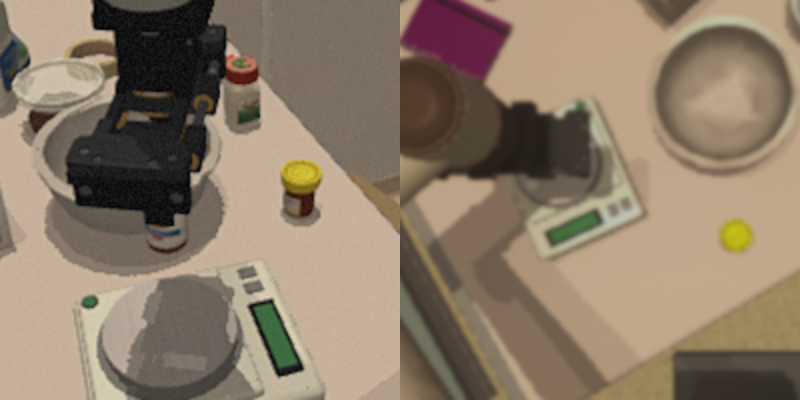

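The bottle is held (32 mm between the pads) at about (165,225) in the left half, above the now-empty pan. Next I place it on the bench at (0.385, 0.14).

Run:
```python
from h import *
from plant import bot,jaws,observe,cams
b=np.array([.385,.135])
bot.move_to([*b,.16],down())
bot.servo_line([*b,.05],speed=.1)
print(bot.servo_line([*b,.031],speed=.02,threshold=3))
o=observe();print(o["time"],o["tcp_pos"],o["contact_force"])
jaws.gripper_to(0.75)
bot.servo_line([*b,.18],speed=.1)
bot.move_to([.455,.006,.20],down())
o=observe();print(o["time"],o["tcp_pos"],o["contact_force"])
S=cams.snapshot("side");T=cams.snapshot("top")
cv2.imwrite("pics/s2.png",S["frame"]);cv2.imwrite("pics/t2.png",T["frame"])
cv2.imwrite("pics/g2.png",np.hstack([cv2.resize(S["frame"][180:380,150:350],(400,400)),cv2.resize(T["frame"][130:290,120:280],(400,400))]))
```

```text
True
9.925 [0.3853 0.1353 0.0366] [-0.6186  0.1447  3.7973]
13.0 [0.4548 0.0054 0.1994] [ 0.2645  0.5667 -0.0758]
```

View pics/g2.png

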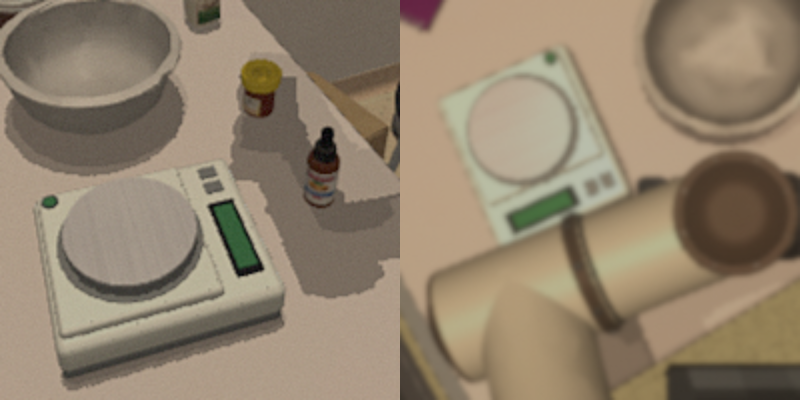

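The bottle stands upright on the bench at (322,170) in the left half, clear of the balance, and the pan is empty (centre ~(130,233)). The top view gives the same pan centre as before. Next I pick up the pot.

Run:
```python
from h import *
from plant import bot,jaws,observe,cams
p=np.array([.4555,.0065])
bot.servo_line([*p,.10],speed=.1)
bot.servo_line([*p,.029],speed=.06,threshold=6) and print("STOPPED")
jaws.gripper_to(0.35)
o=observe();print(o["time"],o["tcp_pos"],o["grip_width"]*87,o["contact_force"])
bot.servo_line([*p,.21],speed=.1)
c=np.array([.562,.265])
bot.move_to([*c,.19],down())
bot.servo_line([*c,.14],speed=.1)
o=observe();print(o["time"],o["tcp_pos"],o["grip_width"]*87,o["contact_force"])
S=cams.snapshot("side");T=cams.snapshot("top")
cv2.imwrite("pics/g3.png",np.hstack([cv2.resize(S["frame"][180:380,130:330],(400,400)),cv2.resize(T["frame"][130:290,120:280],(400,400))]))
```

```text
16.1 [0.4556 0.0065 0.0291] 44.63899620629309 [-0.3282 -0.6852  0.7443]
19.7917 [0.5625 0.2648 0.1407] 44.52148225387714 [ 0.1425  0.0686 -1.1945]
```

View pics/g3.png

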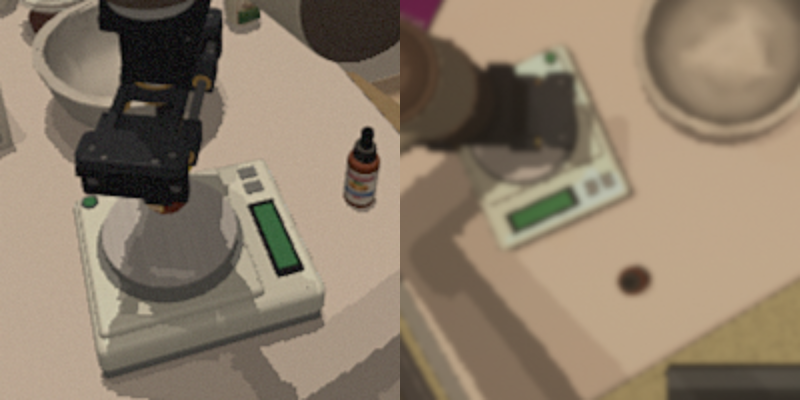

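The pot is held above the pan, with its foot just visible at crop (170,210) under the gripper, and the bottle is upright at (362,170). The 44.6 mm grip is slightly under the nominal 48 mm cap, so I'll check the foot's position by ray before lowering.

Run:
```python
from h import *
from plant import bot,jaws,observe,cams
S=cams.snapshot("side")
f=onz(S,(214.5,285),.1115);v=f-S["extrinsics"][:3,3];v[2]=0;print("foot",f+.02*v/np.linalg.norm(v))
cv2.imwrite("pics/g4.png",cv2.resize(S["frame"][260:310,170:250],(640,400),interpolation=cv2.INTER_CUBIC))
print(proj(S,[.562,.265,.1115]), proj(S,[.562,.265,.078]))
```

```text
foot [0.5632 0.2571 0.1115]
[213.615  279.6858] [214.5979 292.5545]
```

View pics/g4.png

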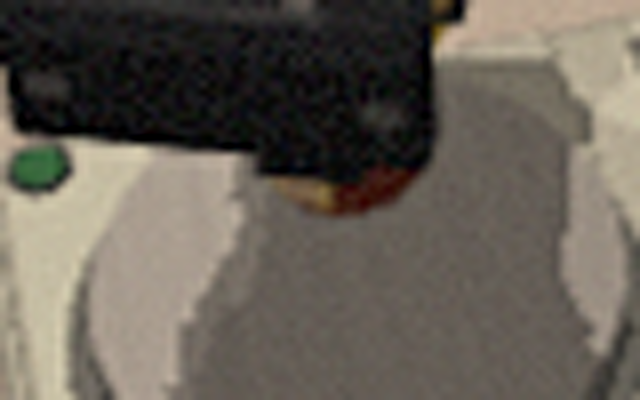

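The lowest visible foot point is at image (213,287), which puts the foot within about 4 mm of the pan centre in y and x. Lowering gently.

Run:
```python
from h import *
from plant import bot,jaws,observe,cams
c=[.560,.266]
bot.servo_line([*c,.115],speed=.05)
print(bot.servo_line([*c,.102],speed=.015,threshold=2.0))
o=observe();print(o["time"],o["tcp_pos"],o["contact_force"])
jaws.gripper_to(0.8)
bot.servo_line([*c,.24],speed=.1)
bot.move_to([.40,-.15,.30],down())
o=observe();print(o["time"],o["tcp_pos"],o["contact_force"])
S=cams.snapshot("side");T=cams.snapshot("top")
cv2.imwrite("pics/g5.png",np.hstack([cv2.resize(S["frame"][150:350,150:350],(400,400)),cv2.resize(T["frame"][130:290,120:280],(400,400))]))
k,b=blob(S,(22,140,90),(38,255,255),(180,230,250,320));q,b2=blob(T,(22,140,90),(38,255,255),(140,150,200,210))
print(k,b,q,b2,onz(T,q,.139),tri(S,k,T,q))
```

```text
True
21.175 [0.5601 0.2659 0.107 ] [-0.9518  0.349   4.0123]
25.0583 [ 0.4006 -0.1496  0.2998] [ 0.0543  0.1777 -0.1055]
[213.9089 272.3344] [200 259  29  27 604] [162.325  180.0708] [154 172  18  17 240] [0.5588 0.2648 0.139 ] (array([0.5598, 0.2667, 0.1318]), np.float64(0.000541083350671455))
```

View pics/g5.png

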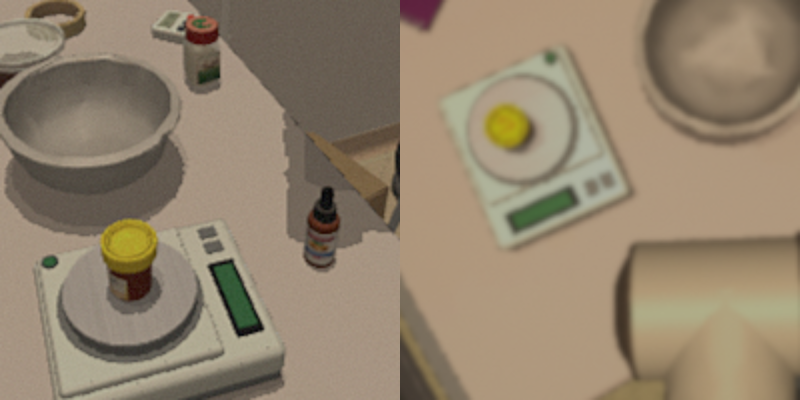

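The pot stands upright mid-pan at (130,265) in the left half. The bottle is upright at (322,235), and the jar and timer look undisturbed. The cap triangulates to (0.560, 0.267), within about 3 mm of the pan centre. Handing in.

```bash
python3 -c "
from plant import bot
bot.close_job()"
```

```text
the job is handed in; nothing more can be done
```

The job is done and handed in after about 25 s on the robot's clock. I moved the dropper bottle off the balance and stood it on the bench at about (0.385, 0.135), then set the sample pot on the empty pan.

**Last checks, all from the final pictures and readings:**
- **Pot:** it stands upright, with its cap axis at (0.560, 0.267). The pan centre measured (0.562, 0.265), so it is about 3 mm off.
- **Contact force:** the reading after touchdown on the pan was about 4 N. Touchdown was at the height expected for a seated pot.
- **Bottle:** it stands upright, clear of the balance.
- **Bystanders:** the spice jar and timer looked undisturbed by eye; I did not measure them again.
- **Arm:** it was parked clear of everything, with the gripper open.

**Small disagreements:**
- The pot's grip width read 44.6 mm against the 48 mm given for the cap. The pot still sat straight and centred, so I took no action.
- The two views differed by about 3 mm on the pan centre.

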